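Tap in the tray-check plungers

ROBOT

A 6-joint arm with a two-finger parallel gripper is mounted at the origin on the work surface. World frame = base frame: x ahead of the robot, y to its left, z up, the work surface at z = 0. Lengths are in m, angles in rad, forces in N, time in s.
With the tool pointing down it reaches from about 0.35 to 0.975 m from the base axis. Payload 4.9 kg.
Tool frame: the origin (TCP) lies on the mounting face of the last link; the fingertips stand 173 mm ahead of it and the grasp point (between the pads) lies ctrl.pinch_z ahead of it (ctrl.pinch_z is the distance from the TCP to the grasp point, in m); z points along the fingers, y is the line along which they close (so a half turn about z gives the same grasp; the last joint's range is limited). The gripper opens to 85 mm and grips with 20 to 120 N. Pads are 22 mm wide; open, the fingers measure 114 mm over their backs; the gripper's body (76 mm by 85 mm) begins 54 mm behind the grasp point. The pads swing forward as they close: fully open they stand 13 mm farther back than shut.
Start: joints at [1.176, 0.053, 1.613, -0, 1.476, -0.119], TCP at [0.17, 0.601, 0.405] pointing down, gripper open.
Joint ranges: [-3.01, 3.01], [-1.01, 2.22], [0.06, 2.58], [-1.02, 4.17], [0.09, 2.62], [-3.14, 3.14]. Speed limits (rad/s): [2.57, 2.57, 3.14, 3.14, 3.14, 3.14].

INTERFACE

Orientations are given as a rotation vector (axis times angle).
In Python, from station import telemetry, eyes, ctrl gives the robot as it stands.
- The arm moves only by the tool apply_moves, never from a script. Its argument "plan" is a list of rows, each a list of 5 numbers: the finger opening in m, from 0 to 0.0854, then the shift along the tool's x, y, z in m, then the turn about the tool's z in rad. In form: [[jaw, x, y, z, roll], ...]. A call has 1 to 12 rows; each row is the pose to reach, as a shift and turn from the pose commanded when the call began, along the tool's axes at that moment; what a row does not reach only later rows make up. A row lasts 1/12 s, in which the tool goes at most 41.7 mm and 7.16 degrees, less where a joint would pass 70% of its speed; a pose out of reach is approached as far as the arm can. A call with a gripper value outside its range is refused whole. The fingers move at their own pace and stop on an object; "newtons" is the grip in N (left out, the last holds). Time passes only in rows, so rows that repeat a pose let the fingers close. It gives the time, the measured TCP pose, the force, the opening and the grip force at its end, in the units of the state.
- telemetry.get_obs(): the state, without advancing time (a new reading comes with each control period).
- eyes.get_image(name): name is "scene" or "top" or "wrist"; returns a dict with "img" (384x512x3 uint8, blue, green, red), "range_z" (384x512 float32, m along the optical axis (not along the pixel's ray), 0 where there is no reading), "K" (3x3 intrinsics, pixels), "pose" (4x4, takes a point from camera to world coordinates); the wrist camera has in their place "hand_eye" (4x4, takes a point from camera to tool coordinates, whose origin is the TCP and whose axes are the flange's). Camera axes: x right, y down, z forward; pixel columns grow to the right and rows downward; lengths in m; the calibration is good to about 2 mm. A picture is of the moment at which its call begins: read the wrist's pose just before it.
- ctrl.finish_job(): hands the job in; it is judged then, once.
Trained networks look in a picture, given as the dict that the camera call returned (one of the last four; its "shot" number tells which), for a name from the list of things; names that differ only in an ending like _2 or _b are one class to them, and where a whole thing is asked for, a point or a joint stands for the part that bears it (a point fixed in the world has none). Each returns a list of dicts, best first, with "confidence" (0 to 1); they miss things now and then, are a little off and sometimes report something else, mostly with a low value. They report only what shows in the picture. A call takes as long as a camera call.
- eyes.search_frame(thing, picture): "box" ([left, top, right, bottom] in pixels, round what is visible of it).
- eyes.outline_of(thing, picture): "region" (384x512 bool, what is visible of it) and "box" ([left, top, right, bottom] in pixels, round what is visible of it).
- eyes.tip_of(thing, picture): "point" ([column, row] in pixels: a listed point, or the origin of a listed thing).
The state is a dict: "t": time; "q": joint angles; "dq": joint speeds; "effort": joint torques, N m; "tool_pos": TCP position; "tool_rot": TCP orientation; "contact_force": force on the tool from outside, world axes, zero at the start; "wrist_torque": the same for the moment, N m; "opening": finger opening in m; "grip_force": force on a finger pad.
Only numpy, scipy, OpenCV 4.12 (cv2) and the standard library are available. Lean on these libraries where they do the work, as an engineer would, in place of code of your own. Each camera call takes 0.05 s, during which the arm holds its last target. There are 200 camera calls.

TASK

Register the loaded vial tray before the dispensing run: with the fingertips, lightly tap down the plunger with the round disc head, then the one with the square head, then the one with the long bar head, so that each sinks by about a centimetre and stays down. Only touch them, do not pull or pick anything up; leave the small round pin plunger up and the vials, bottles and other things where they stand.

Things in the scene. Friction and masses are not known exactly. Their poses are not given: they have to be found in the camera images.
- tray: the fixed white vial tray, 170 (own x) x 290 (own y) mm with a 32 mm rim, a metal fence 48 mm high along its +x side, and rows of small black vials 45 mm high fixed in it. Origin: centre of its underside, on the table. The four plungers stand near its corners, at own x = +-55 mm, own y = +-105 mm; which plunger is at which corner changes from start to start.
- disc_base: white 36 x 36 x 34 mm block, fixed in the tray, that carries the disc plunger; origin at the centre of its underside, 6 mm above the table.
- disc_top (a point): centre of the top face of the disc plunger, whose head is a flat round disc, 42 mm across and 8 mm thick, of black plastic on a thin vertical stem; the top is 70 mm above the table at joint value 0 and moves down with the plunger.
- disc (a joint): how far the disc plunger is pressed down, m: 0 to 0.002 at the start (up), hard stop at 0.018; negative if pulled up (as far as -0.012). It moves stiffly and stays where it is left: 3.3 N starts it, rising to about 6.5 N at the hard stop; when let go from the very bottom it may rise by a millimetre.
- square_base: white 36 x 36 x 34 mm block, fixed in the tray, that carries the square plunger; origin at the centre of its underside, 6 mm above the table.
- square_top (a point): centre of the top face of the square plunger, whose head is a flat square, 32 x 32 mm and 8 mm thick, of black plastic on a thin vertical stem; the top is 70 mm above the table at joint value 0 and moves down with the plunger.
- square (a joint): how far the square plunger is pressed down, m: 0 to 0.002 at the start (up), hard stop at 0.018; negative if pulled up (as far as -0.012). It moves stiffly and stays where it is left: 3.3 N starts it, rising to about 6.5 N at the hard stop; when let go from the very bottom it may rise by a millimetre.
- bar_base: white 36 x 36 x 34 mm block, fixed in the tray, that carries the bar plunger; origin at the centre of its underside, 6 mm above the table.
- bar_top (a point): centre of the top face of the bar plunger, whose head is a flat bar, 50 x 14 mm, long along its own y and 8 mm thick, of black plastic on a thin vertical stem; the top is 70 mm above the table at joint value 0 and moves down with the plunger.
- bar (a joint): how far the bar plunger is pressed down, m: 0 to 0.002 at the start (up), hard stop at 0.018; negative if pulled up (as far as -0.012). It moves stiffly and stays where it is left: 3.3 N starts it, rising to about 6.5 N at the hard stop; when let go from the very bottom it may rise by a millimetre.
- pin_base: white 36 x 36 x 34 mm block, fixed in the tray, that carries the pin plunger; origin at the centre of its underside, 6 mm above the table.
- pin_top (a point): centre of the top face of the pin plunger, whose head is a small round pin head, 14 mm across and 8 mm thick, of black plastic on a thin vertical stem; the top is 70 mm above the table at joint value 0 and moves down with the plunger.
- pin (a joint): how far the pin plunger is pressed down, m: 0 to 0.002 at the start (up), hard stop at 0.018; negative if pulled up (as far as -0.012). It moves stiffly and stays where it is left: 3.3 N starts it, rising to about 6.5 N at the hard stop; when let go from the very bottom it may rise by a millimetre.
- vial0: loose amber vial, 20 mm across and 52 mm tall, standing on the tray floor (6 mm up, so its top is 58 mm above the table) among the black vials; bystander, origin at the centre of its underside.
- vial1: second such amber vial in the tray; bystander, origin at the centre of its underside.
- vial2: third such amber vial in the tray; bystander, origin at the centre of its underside.
- reagent: amber reagent bottle with white cap, 66 mm across, 140 mm tall, left of the tray; bystander, origin at the centre of its underside.
- jar: white jar with black cap, 56 mm across, 60 mm tall, left of the tray; bystander, origin at the centre of its underside.
- beaker: glass beaker, 68 mm across, 85 mm tall, right of the tray; bystander, origin at the centre of its underside.
- tipbox: blue pipette-tip box, 85 x 120 x 50 mm, right of the tray; bystander, origin at the centre of its underside.
- spatula: thin steel lab spatula, 180 mm long, 13 mm wide and 5 mm thick, lying on the table, left of the tray; bystander, origin at the centre of its underside.

How it is judged:
By the outcome, as a careful person would: the job done as asked, in the order asked, and still so for the second after the job is handed in, with the robot touching nothing.
It also fails if it takes over 40 s, if anything falls off the work surface, if the arm or the gripper's body presses on something with over 40 N, if the wrist force passes 120 N, or if a joint passes its speed limit or range.

## Working session

There is one attempt and no reset: what is moved stays moved. The work goes in short steps, Python scripts to look and compute and a tool call to move; the robot and the scene stay as the last step left them, time stands still between calls to the robot, and variables do not carry over. Pictures are saved under pics/ and viewed, at most 10 in all, crops included, and the job is handed in when it is done.

Besides the shell and the picture viewer there is one more tool, called after ">>>" in YAML: its name, and indented under it one key for each argument. apply_moves: Moves the arm, as the interface text tells. Its arguments: {"type":"object","properties":{"plan":{"type":"array","items":{"type":"array","items":{"type":"number"}}},"newtons":{"type":"number"}},"required":["plan"]}

```bash
mkdir -p pics; cat > h.py <<'E'
import numpy as np, cv2
from station import telemetry, eyes, ctrl
def world(p,u,v,z=None):
    K=p["K"];T=p["pose"];r=np.array([(u-K[0,2])/K[0,0],(v-K[1,2])/K[1,1],1.])
    if z is None: return T[:3,:3]@(r*p["range_z"][int(round(v)),int(round(u))])+T[:3,3]
    d=T[:3,:3]@r; return T[:3,3]+d*(z-T[2,3])/d[2]
E
python3 - <<'E'
from h import *
o=telemetry.get_obs();print(o["t"],o["tool_pos"],o["tool_rot"],o["opening"],ctrl.pinch_z)
for n in ["top","scene"]:
    p=eyes.get_image(n);cv2.imwrite(f"pics/{n}0.png",p["img"])
    for t in ["disc_top","square_top","bar_top","pin_top"]:
        for r in eyes.tip_of(t,p)[:2]:
            u,v=r["point"];print(n,t,round(r["confidence"],2),np.round([u,v]),world(p,u,v,.069).round(3),world(p,u,v).round(3))
    for t in ["tray"]:
        for r in eyes.tip_of(t,p)[:1]: print(t,r["confidence"],world(p,*r["point"],0).round(3))
E
```

```text
0.0 [0.17011705 0.60113014 0.4034584 ] [-0.43181656 -3.1112754   0.00311194] 0.08511772104847974 0.1547
top disc_top 0.46 [305. 168.] [ 0.591 -0.14   0.069] [ 0.591 -0.14   0.07 ]
top disc_top 0.16 [379. 151.] [ 0.642 -0.338  0.069] [ 0.654 -0.355  0.003]
top square_top 0.51 [220. 193.] [0.516 0.086 0.069] [0.516 0.087 0.064]
top bar_top 0.6 [378. 154.] [ 0.635 -0.336  0.069] [ 0.634 -0.335  0.07 ]
top bar_top 0.58 [227. 155.] [0.618 0.072 0.069] [0.618 0.072 0.068]
top pin_top 0.48 [298. 204.] [ 0.493 -0.123  0.069] [ 0.493 -0.123  0.068]
tray 0.72 [ 0.56  -0.025  0.   ]
scene disc_top 0.47 [206. 204.] [ 0.593 -0.138  0.069] [ 0.595 -0.137  0.072]
scene square_top 0.72 [245. 214.] [ 0.586 -0.025  0.069] [ 0.562 -0.036  0.04 ]
scene square_top 0.41 [285. 206.] [0.514 0.064 0.069] [0.514 0.064 0.069]
scene bar_top 0.64 [268. 230.] [0.613 0.054 0.069] [0.616 0.055 0.073]
scene pin_top 0.42 [228. 179.] [ 0.477 -0.125  0.069] [ 0.411 -0.159  0.   ]
scene pin_top 0.27 [287. 205.] [0.506 0.067 0.069] [0.505 0.067 0.068]
tray 0.77 [ 0.555 -0.028  0.   ]
```

```bash
python3 - <<'E'
import cv2
a=cv2.imread("pics/top0.png")[110:250,170:410];cv2.imwrite("pics/c1.png",cv2.resize(a,(792,462),interpolation=cv2.INTER_CUBIC))
a=cv2.imread("pics/scene0.png")[150:270,160:340];cv2.imwrite("pics/c2.png",cv2.resize(a,(792,528),interpolation=cv2.INTER_CUBIC))
E
```

```text
(no output)
```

View pics/c1.png

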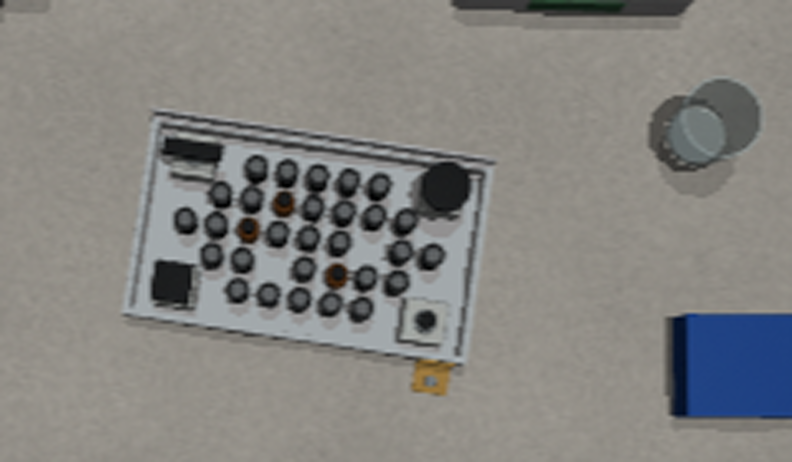

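View pics/c2.png

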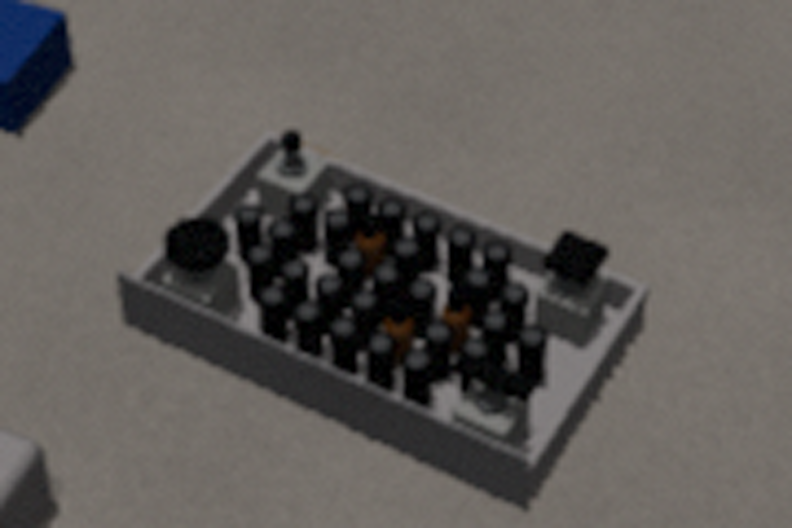

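The top view shows the disc at about (304,167), square (222,196), bar (228,155) and pin (299,207). This fits a tray centred at about (0.554, -0.028) with yaw about -6.5°. I'll close the fingers and head for the disc.

>>> apply_moves:
  plan:
    - [0, -0.611, -0.595, 0, -0.16]
    - [0, -0.611, -0.595, 0, -0.16]
    - [0, -0.611, -0.595, 0, -0.16]
    - [0, -0.611, -0.595, 0, -0.16]
    - [0, -0.611, -0.595, 0, -0.16]
    - [0, -0.611, -0.595, 0, -0.16]
    - [0, -0.611, -0.595, 0, -0.16]
    - [0, -0.611, -0.595, 0, -0.16]
    - [0, -0.611, -0.595, 0, -0.16]
    - [0, -0.611, -0.595, 0, -0.16]
    - [0, -0.611, -0.595, 0, -0.16]
    - [0, -0.611, -0.595, 0, -0.16]
  newtons: 20

```text
t: 1.6
tool_pos: [0.4203, 0.1662, 0.4052]
tool_rot: [0.182, 3.135, 0.001]
contact_force: [1.5, -0.5, 0.2]
opening: -0.0001
grip_force: 0.0
```

```bash
cat >> h.py <<'E'
from scipy.spatial.transform import Rotation as Rn
def to(x,y,ztip):
    o=telemetry.get_obs();R=Rn.from_rotvec(o["tool_rot"]).as_matrix()
    tip=o["tool_pos"]+R[:,2]*.173
    print("t",o["t"],"tip",tip.round(4),"yaxis",R[:,1].round(3),"F",np.round(o["contact_force"],1),"open",round(o["opening"],4))
    print("shift",(R.T@(np.array([x,y,ztip])-tip)).round(4))
E
python3 -c "
from h import *
to(.596,-.138,.16)"
```

```text
t 1.6 tip [0.4205 0.1663 0.2322] yaxis [0.115 0.993 0.001] F [ 1.5 -0.5  0.2] open -0.0001
shift [-0.2093 -0.282   0.0723]
```

>>> apply_moves:
  plan:
    - [0, -0.209, -0.282, 0.072, 0]
    - [0, -0.209, -0.282, 0.072, 0]
    - [0, -0.209, -0.282, 0.072, 0]
    - [0, -0.209, -0.282, 0.072, 0]
    - [0, -0.209, -0.282, 0.072, 0]
    - [0, -0.209, -0.282, 0.072, 0]
    - [0, -0.209, -0.282, 0.072, 0]
    - [0, -0.209, -0.282, 0.072, 0]
    - [0, -0.209, -0.282, 0.072, 0]
    - [0, -0.209, -0.282, 0.072, 0]
    - [0, -0.209, -0.282, 0.072, 0]

```text
t: 2.52
tool_pos: [0.5951, -0.1372, 0.332]
tool_rot: [-0.185, -3.135, -0.001]
contact_force: [-1.0, 1.5, 0.3]
opening: 0.0001
grip_force: 0.0
```

```bash
python3 - <<'E'
from h import *
to(.596,-.138,.075)
o=telemetry.get_obs();p=eyes.get_image("wrist")
T=np.eye(4);T[:3,:3]=Rn.from_rotvec(o["tool_rot"]).as_matrix();T[:3,3]=o["tool_pos"]
p["pose"]=T@p["hand_eye"]
cv2.imwrite("pics/w1.png",p["img"])
for t in ["disc_top","pin_top"]:
    for r in eyes.tip_of(t,p)[:1]: print(t,r["confidence"],np.round(r["point"]),world(p,*r["point"],.069).round(4),world(p,*r["point"]).round(4))
for r in eyes.outline_of("disc",p)[:1]:
    m=r["region"]&(p["range_z"]>0);vs,us=np.nonzero(m)
    P=np.array([world(p,u,v) for u,v in zip(us,vs)]);P=P[P[:,2]>.062];print(r["confidence"],len(P),P.min(0),P.max(0),np.median(P,0))
E
```

```text
t 2.5167 tip [ 0.5948 -0.1371  0.159 ] yaxis [0.118 0.993 0.001] F [-1.   1.5  0.3] open 0.0001
shift [-0.0014 -0.0009  0.084 ]
disc_top 0.61 [246. 202.] [ 0.5962 -0.1433  0.069 ] [ 0.5958 -0.1433  0.0701]
pin_top 0.59 [249.  60.] [ 0.4859 -0.1275  0.069 ] [ 0.4857 -0.1275  0.0676]
0.95 1718 [ 0.57464804 -0.1614707   0.06306518] [ 0.61574629 -0.12084451  0.07151298] [ 0.59398959 -0.14125323  0.06941009]
```

View pics/w1.png

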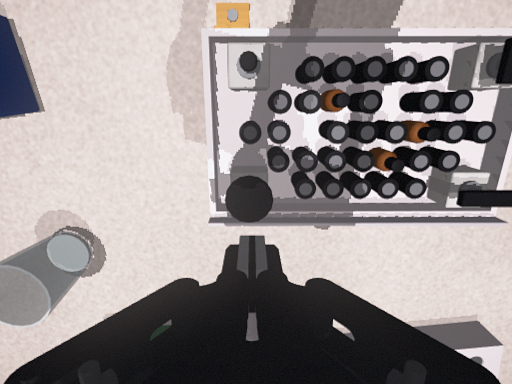

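The disc head is at about (250,199) in the wrist view, which gives (0.595, -0.141). Its top is at about 0.0695, close to the expected 0.070. Now I'll press it.

>>> apply_moves:
  plan:
    - [0, 0, -0.004, 0.04, 0]
    - [0, 0, -0.004, 0.075, 0]
    - [0, 0, -0.004, 0.085, 0]
    - [0, 0, -0.004, 0.088, 0]
    - [0, 0, -0.004, 0.091, 0]
    - [0, 0, -0.004, 0.094, 0]
    - [0, 0, -0.004, 0.097, 0]
    - [0, 0, -0.004, 0.1, 0]
    - [0, 0, -0.004, 0.1, 0]
    - [0, 0, -0.004, 0.1, 0]

```text
t: 3.55
tool_pos: [0.5953, -0.1401, 0.2343]
tool_rot: [0.182, 3.133, -0.0]
contact_force: [0.4, 2.4, 4.6]
opening: -0.0001
grip_force: 2.4
```

```bash
python3 -c "
from h import *
to(.595,-.141,.059)"
```

```text
t 3.55 tip [ 0.5959 -0.1402  0.0613] yaxis [ 0.116  0.993 -0.   ] F [0.4 2.4 4.6] open -0.0001
shift [ 0.0008 -0.0009  0.0023]
```

>>> apply_moves:
  plan:
    - [0, 0, 0, 0.002, 0]
    - [0, 0, 0, 0.003, 0]
    - [0, 0, 0, 0.003, 0]

```text
t: 3.8
tool_pos: [0.5952, -0.1401, 0.2308]
tool_rot: [0.182, 3.133, -0.0]
contact_force: [0.4, 1.9, 4.9]
opening: 0.0003
grip_force: 2.4
```

```bash
python3 -c "
from h import *
to(.511,.083,.12)"
```

```text
t 3.8 tip [ 0.5958 -0.1402  0.0578] yaxis [ 0.116  0.993 -0.   ] F [0.4 1.9 4.9] open 0.0003
shift [ 0.1098  0.2119 -0.0625]
```

>>> apply_moves:
  plan:
    - [0, 0, 0, -0.03, 0]
    - [0, 0, 0, -0.065, 0]
    - [0, 0.02, 0.035, -0.09, 0]
    - [0, 0.11, 0.212, -0.092, 0]
    - [0, 0.11, 0.212, -0.092, 0]
    - [0, 0.11, 0.212, -0.092, 0]
    - [0, 0.11, 0.212, -0.092, 0]
    - [0, 0.11, 0.212, -0.092, 0]
    - [0, 0.11, 0.212, -0.092, 0]
    - [0, 0.11, 0.212, -0.092, 0]
    - [0, 0.11, 0.212, -0.092, 0]

```text
t: 4.72
tool_pos: [0.5096, 0.0829, 0.3212]
tool_rot: [-0.181, -3.136, 0.002]
contact_force: [-1.0, 0.5, -0.4]
opening: -0.0002
grip_force: 0.0
```

```bash
python3 - <<'E'
from h import *
to(.511,.083,.058)
o=telemetry.get_obs();p=eyes.get_image("wrist")
T=np.eye(4);T[:3,:3]=Rn.from_rotvec(o["tool_rot"]).as_matrix();T[:3,3]=o["tool_pos"]
p["pose"]=T@p["hand_eye"]
cv2.imwrite("pics/w2.png",p["img"])
q=eyes.get_image("top");
for n,pp in (("w",p),("t",q)):
  for t in ["disc","square","bar"]:
    for r in eyes.outline_of(t,pp)[:1]:
      m=r["region"]&(pp["range_z"]>0);vs,us=np.nonzero(m)
      P=np.array([world(pp,u,v) for u,v in zip(us,vs)]);P=P[P[:,2]>.052]
      if len(P):print(n,t,round(r["confidence"],2),len(P),P.min(0).round(4),P.max(0).round(4),np.median(P,0).round(4))
E
```

```text
t 4.7167 tip [0.5095 0.0828 0.1482] yaxis [ 0.115  0.993 -0.001] F [-1.   0.5 -0.4] open -0.0002
shift [-0.0015  0.0005  0.0902]
w disc 0.59 1328 [ 0.574  -0.1615  0.052 ] [ 0.6159 -0.1196  0.0593] [ 0.5931 -0.1385  0.057 ]
w square 0.75 1434 [0.4932 0.0634 0.0632] [0.5277 0.097  0.0704] [0.5094 0.0802 0.0683]
w bar 0.5 65 [0.514  0.0642 0.0665] [0.6272 0.0792 0.1944] [0.622  0.0682 0.0682]
t disc 0.57 162 [ 0.5767 -0.1567  0.0524] [ 0.6134 -0.1184  0.0643] [ 0.596  -0.1373  0.0575]
t square 0.66 20 [ 0.473  -0.1075  0.052 ] [0.6489 0.0958 0.4365] [0.6268 0.0265 0.0607]
```

View pics/w2.png

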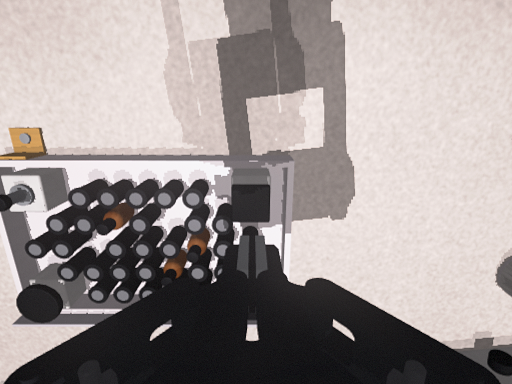

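The disc top is down at 0.057, about 12 mm lower than before. The square head is at about (251,200), which gives (0.510, 0.080), top 0.068. Pressing it next.

>>> apply_moves:
  plan:
    - [0, 0, -0.0025, 0.04, 0]
    - [0, 0, -0.0025, 0.067, 0]
    - [0, 0, -0.0025, 0.076, 0]
    - [0, 0, -0.0025, 0.079, 0]
    - [0, 0, -0.0025, 0.082, 0]
    - [0, 0, -0.0025, 0.085, 0]
    - [0, 0, -0.0025, 0.088, 0]
    - [0, 0, -0.0025, 0.091, 0]
    - [0, 0, -0.0025, 0.0925, 0]
    - [0, 0, -0.0025, 0.0925, 0]

```text
t: 5.95
tool_pos: [0.5101, 0.0807, 0.2302]
tool_rot: [0.182, 3.133, 0.0]
contact_force: [-0.0, -0.4, 3.8]
opening: 0.0001
grip_force: 1.9
```

```bash
python3 -c "
from h import *
to(.62,.069,.15)"
```

```text
t 5.95 tip [0.5106 0.0807 0.0572] yaxis [0.115 0.993 0.   ] F [-0.  -0.4  3.8] open 0.0001
shift [-0.1103  0.001  -0.0924]
```

>>> apply_moves:
  plan:
    - [0, 0, 0, -0.03, 0]
    - [0, 0, 0, -0.065, 0]
    - [0, -0.02, 0, -0.092, 0]
    - [0, -0.06, 0, -0.093, 0]
    - [0, -0.1, 0.001, -0.093, 0]
    - [0, -0.11, 0.001, -0.093, 0]
    - [0, -0.11, 0.001, -0.093, 0]
    - [0, -0.11, 0.001, -0.093, 0]

```text
t: 6.62
tool_pos: [0.6185, 0.069, 0.3211]
tool_rot: [-0.182, -3.134, -0.0]
contact_force: [-0.6, 0.4, -0.7]
opening: 0.0
grip_force: 0.0
```

```bash
python3 - <<'E'
from h import *
to(.62,.069,.058)
o=telemetry.get_obs();p=eyes.get_image("wrist")
T=np.eye(4);T[:3,:3]=Rn.from_rotvec(o["tool_rot"]).as_matrix();T[:3,3]=o["tool_pos"]
p["pose"]=T@p["hand_eye"]
cv2.imwrite("pics/w3.png",p["img"])
for t in ["square","bar"]:
    for r in eyes.outline_of(t,p)[:1]:
      m=r["region"]&(p["range_z"]>0);vs,us=np.nonzero(m)
      P=np.array([world(p,u,v) for u,v in zip(us,vs)]);P=P[P[:,2]>.052]
      if len(P):print(t,round(r["confidence"],2),len(P),P.min(0).round(4),P.max(0).round(4),np.median(P,0).round(4))
E
```

```text
t 6.6167 tip [0.6181 0.0691 0.1481] yaxis [ 0.116  0.993 -0.   ] F [-0.6  0.4 -0.7] open 0.0
shift [-0.0021  0.0001  0.0901]
square 0.94 1971 [0.4933 0.0629 0.0538] [0.5281 0.0969 0.0593] [0.5104 0.0802 0.0567]
bar 0.94 1018 [0.6101 0.0423 0.0524] [0.6283 0.0924 0.07  ] [0.6185 0.0675 0.0681]
```

View pics/w3.png

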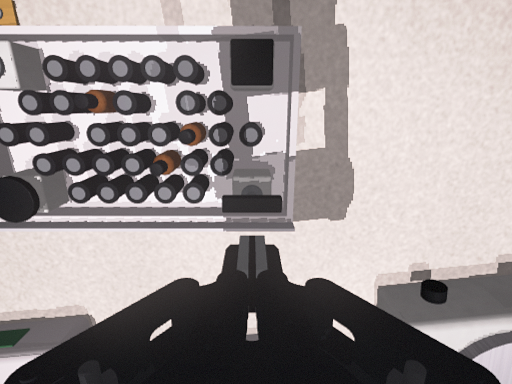

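The square is down at 0.0567. The bar head is at about (252,204), which gives (0.619, 0.0675), top 0.068. Pressing it, then rising clear.

>>> apply_moves:
  plan:
    - [0, -0.001, -0.0015, 0.04, 0]
    - [0, -0.001, -0.0015, 0.067, 0]
    - [0, -0.001, -0.0015, 0.076, 0]
    - [0, -0.001, -0.0015, 0.079, 0]
    - [0, -0.001, -0.0015, 0.082, 0]
    - [0, -0.001, -0.0015, 0.085, 0]
    - [0, -0.001, -0.0015, 0.088, 0]
    - [0, -0.001, -0.0015, 0.091, 0]
    - [0, -0.001, -0.0015, 0.0925, 0]
    - [0, -0.001, -0.0015, 0.0925, 0]

```text
t: 7.6
tool_pos: [0.6201, 0.0675, 0.2308]
tool_rot: [0.182, 3.134, 0.001]
contact_force: [-0.5, 1.7, 4.8]
opening: -0.0002
grip_force: 2.3
```

>>> apply_moves:
  plan:
    - [0, 0, 0, -0.03, 0]
    - [0, 0, 0, -0.065, 0]
    - [0, 0, 0, -0.1, 0]
    - [0, 0, 0, -0.12, 0]
    - [0, 0, 0, -0.12, 0]
    - [0, 0, 0, -0.12, 0]

```text
t: 8.1
tool_pos: [0.6201, 0.0674, 0.3516]
tool_rot: [0.182, 3.132, 0.0]
contact_force: [0.2, 0.3, -1.3]
opening: -0.0002
grip_force: 0.0
```

```bash
python3 - <<'E'
from h import *
to(.62,.069,.058)
o=telemetry.get_obs();p=eyes.get_image("wrist")
T=np.eye(4);T[:3,:3]=Rn.from_rotvec(o["tool_rot"]).as_matrix();T[:3,3]=o["tool_pos"]
p["pose"]=T@p["hand_eye"]
cv2.imwrite("pics/w4.png",p["img"])
for t in ["square","bar","disc","pin"]:
    for r in eyes.outline_of(t,p)[:1]:
      m=r["region"]&(p["range_z"]>0);vs,us=np.nonzero(m)
      P=np.array([world(p,u,v) for u,v in zip(us,vs)]);P=P[P[:,2]>.05]
      if len(P):print(t,round(r["confidence"],2),len(P),np.median(P,0).round(4))
E
```

```text
t 8.1 tip [0.6209 0.0673 0.1786] yaxis [0.116 0.993 0.   ] F [ 0.2  0.3 -1.3] open -0.0002
shift [0.0016 0.0015 0.1206]
square 0.84 1559 [0.5104 0.0801 0.0566]
bar 0.66 747 [0.6185 0.0676 0.0569]
disc 0.78 1561 [ 0.5944 -0.1385  0.0572]
pin 0.63 219 [ 0.488  -0.1234  0.0623]
```

View pics/w4.png

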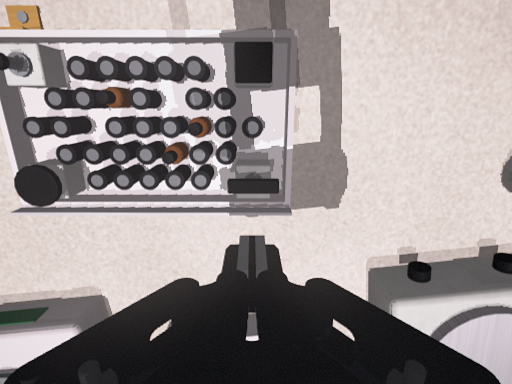

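The three heads, square (253,62), bar (253,186) and disc (38,186), are all at about 0.057. The pin (15,62) was not touched and the vials are standing. The arm is clear, so I'm handing in.

```bash
python3 -c "
from station import ctrl
print(ctrl.finish_job())"
```

```text
the job is handed in; nothing more can be done
None
```

I tapped the disc, square and bar plungers down in that order; each sank about 11–12 mm and had stayed down at the last check, with nothing else touched, and I handed the job in at about 8 s.

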